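Dot the next snap position through the spacing guide

ROBOT

A 6-joint arm with a two-finger parallel gripper is mounted at the origin on a cart in front of the work surface, level with it; the furniture and walls round the work are solid. World frame = base frame: x ahead of the robot, y to its left, z up, the work surface at z = 0. Lengths are in m, angles in rad, forces in N, time in s.
With the tool pointing down it reaches from about 0.225 to 0.875 m from the base axis. Payload 3.4 kg.
Tool frame: the origin (TCP) lies between the finger pads; the fingertips stand 14 mm ahead of it and the grasp point (between the pads) lies 5 mm behind it; z points along the fingers, y is the direction in which the jaws open and shut (so a half turn about z gives the same grasp; the last joint's range is limited). The gripper opens to 85 mm and grips with 20 to 120 N. Pads are 22 mm wide; open, the fingers measure 114 mm over their backs; the gripper's body (76 mm by 85 mm) begins 54 mm behind the grasp point. The pads swing forward as they close: fully open they stand 13 mm farther back than shut.
Start: joints at [1.062, 0.276, 1.505, -0, 1.361, -0.121], TCP at [0.217, 0.532, 0.245] pointing down, gripper open.
Joint ranges: [-2.89, 2.89], [-0.75, 2.08], [0.22, 2.7], [-1.18, 4.32], [0.11, 2.71], [-2.7, 2.7]. Speed limits (rad/s): [2.57, 2.57, 3.14, 3.14, 3.14, 3.14].

INTERFACE

Orientations are given as a unit quaternion [w, x, y, z].
In Python, from rig import manip, get_image, job gives the robot as it stands. The module is installed in compiled form; this text tells all that it offers.
- The arm moves only by the tool step_arm, never from a script. Its argument "moves" is one flat list of numbers, 5 for each row, row after row: the shift along the tool's x, y, z as a fraction of full scale, then the turn about the tool's z as a fraction of full scale, then the gripper's target within -1 to 1 (shut at 1, half-way at 0, fully open at -1). In form: [dx, dy, dz, twist, hand, dx, dy, dz, twist, hand, ...]. A call has 1 to 5 rows; each row is the pose to reach, as a shift and turn from the pose commanded when the call began, along the tool's axes at that moment, turning the shorter way round; what a row does not reach only later rows make up. Full scale, the value 1, is 500 mm for a shift and pi rad for a turn. A row lasts 1/10 s, in which the tool goes at most 50 mm and 8.59 degrees, less where a joint would pass 70% of its speed; a pose out of reach is approached as far as the arm can. A call with a number of a shift or a turn outside -1 to 1 is refused whole. A call with a gripper value outside its range is refused whole. The fingers move at their own pace and stop on an object; "force" is the grip in N (left out, the last holds). Time passes only in rows, so rows that repeat a pose let the fingers close. It gives the time, the measured TCP pose, the force and the opening at its end, in the units of the state.
- manip.get_state(): the state, without advancing time (a new reading comes with each control period).
- get_image(name): name is "scene" or "top"; returns a dict with "frame" (384x512x3 uint8, blue, green, red), "fx", "fy", "cx", "cy" (pixels), "k1" (the pictures are not rectified: a ray, as slopes to the right and down, at radius r is drawn at 1 + k1 r^2 times it, then the intrinsics apply), "rvec" (rotation vector, rad) and "tvec" (3), from world to camera coordinates, as OpenCV has them. Camera axes: x right, y down, z forward; pixel columns grow to the right and rows downward; lengths in m; the calibration is good to about 2 mm. A picture is of the moment at which its call begins. There is no depth.
- job.sign_off(): hands the job in, once; it reports no verdict.
The state is a dict: "clock": time; "qpos": joint angles; "qd": joint speeds; "effort": joint torques, N m; "position": TCP position; "ee_rot": TCP orientation; "contact_force": force on the tool from outside, world axes, zero at the start; "moment": the same for the moment, N m; "width": finger opening in m.
Only numpy, scipy, OpenCV 4.12 (cv2) and the standard library are available. Lean on these libraries where they do the work, as an engineer would, in place of code of your own. Each camera call takes 0.05 s, during which the arm holds its last target. There are 200 camera calls.

TASK

Hook the orange-gripped spacing guide over the jig's rail at the bare end of the card, well clear of the ring, then slide it along the rail until its hole is centred over the empty ring and let go of it; the two red dots are wet, so never set or push the guide onto them. Then take the paint marker from its stand, put it down through the guide's hole, and press its sprung nib lightly and upright on the ring so that the valve opens and the paint flows. Finish while still holding the marker there, nib pushed part of the way in but not crushed, and leave the tin, tape measure and card packet where they are.

Things in the scene. Friction and masses are not known exactly. Their poses are not given: they have to be found in the camera images.
- jig: Fixed spacing jig on the table: grey board 110 (x) x 250 (y) x 10 mm, green mat, and at its far side a round rail along y between two grey posts (y = +-114 mm, 14 wide, tops 51 mm above the table). Origin: centre of its underside; +x points away from the robot, +y to the left. Its yaw varies a little.
- rail_mid (a point): Middle of the rail, on its axis, 40.3 mm above the table and 37 mm behind the jig's origin (+x). Steel bar of 10 mm diameter along the jig's y.
- card_ring (a point): Centre of the empty black ring (12 mm) with a cross on top of the white card fixed in the jig, 17 mm above the table, always 55 mm in front of the rail's axis; its place along the rail varies; axes parallel to the jig's. The wet red dots lie 36 and 72 mm from it at its -y side (right); on the +y side (left) the card is bare for 95 mm. The card spans x -29 to +25 mm of the ring.
- guide: Loose spacing guide, 180 g, standing on the table upright. Origin: on its underside at the axis of its guide hole; z up, +x from the hole to the saddle, y along the saddle. Block 36 x 36 x 24 mm with a through hole of 15 mm diameter, an orange fin behind it, then the saddle; overall x -18 to +71 mm. Seated, its underside rests on the card (17 mm above the table), 55 mm in front of the rail.
- guide_saddle (a point): Point of the guide's saddle that lies on the rail's axis when it is seated: x = +55, z = +23 mm in the guide's frame. The saddle is an inverted V, open below, 44 mm long along y, that centres itself on the rail; mouth 23 mm wide along x, skirts down to the guide's z = 0, V closed at z = 32 mm. It slides along the rail with light friction.
- guide_hole (a point): Centre of the lower mouth of the guide's hole (the guide's origin); axes as the guide's. The upper mouth is 24 mm above.
- guide_grip (a point): Where to grip the guide: the orange fin, at x = +30, z = +50 mm in the guide's frame. The fin is 12 mm thick along the guide's y, 26 mm long along x, and stands from z = 24 to z = 62 mm; take it from above with the fingers closing along the guide's y.
- stand: Fixed black marker stand, a block 52 x 52 x 44 mm with a round well of 14 mm diameter through it. Origin: centre of its underside.
- paint_marker: Loose paint marker, about 45 g, nib down in the stand. Origin: nib tip when out (2 mm above the table in the stand); z runs up the barrel. Nib 5 mm thick, cone from z = 12 to 21 mm, neck 12 mm thick to z = 42, white barrel with red bands 17 mm thick to z = 126 mm. The shoulder at z = 42 sits on the stand's top; pull it straight up 45 mm or more to free it.
- marker_grip (a point): Where to grip the marker: on its axis 96 mm above the nib tip, barrel 17 mm thick. Gripped here, the fingertips stay above the guide's fin.
- marker_nib (a joint): How far the sprung nib is pushed into the marker: 0 m = out, 0.006 m = bottomed. It takes about 0.9 N to start and 0.6 N per mm more (4.5 N at the end of its travel); the valve is open from 0.001 m.
- nib_tip (a point): The tip of the marker's nib (moves with the nib along the marker's z).
- snap_press: Fixed green hand press standing between the jig and the stand; an obstacle, not used. Origin under its base (215 x 123 mm, x -87 to +128); 235 mm high body, and a lever with a red grip that leans towards the robot, up to 427 mm high and 127 mm in front of the origin (-x), 25 to 51 mm to its right (-y). Pass in front of it.
- pin_tin: Bystander: round red and white tin, 62 mm diameter, 25 mm high; origin under its centre.
- tape_measure: Bystander: yellow roll-up tape measure, 52 x 69 x 20 mm; origin under its centre.
- card_packet: Bystander: banded packet of blank cards, 56 x 85 x 17 mm; origin under its centre.
Mind the look-alikes: they are no part of the job. There is more than one size of the guide; the job needs the larger.

How it is judged:
By the outcome, as a careful person would: the job done as asked, in the order asked, and still so for the second after the job is handed in, while the arm keeps its last pose, push and grip.
It also fails if it takes over 61 s, if anything falls off the work surface, if the arm or the gripper's body presses on something with over 40 N, if the wrist force passes 120 N, or if a joint passes its speed limit or range.

## Working session

There is one attempt and no reset: what is moved stays moved. The work goes in short steps, Python scripts to look and compute and a tool call to move; the robot and the scene stay as the last step left them, time stands still between calls to the robot, and variables do not carry over. Pictures are saved under pics/ and viewed, about 8 in all and at most 12, crops included, and the job is handed in when it is done.

Besides the shell and the picture viewer there is one more tool, called after "Request:" by a JSON object that holds its "op" and its "data", one argument or row to a line. step_arm: Moves the arm, as the interface text tells. Its arguments: {"type":"object","properties":{"moves":{"type":"array","items":{"type":"number","minimum":-1,"maximum":1}},"force":{"type":"number"}},"required":["moves"]}

```bash
mkdir -p pics
cat > h.py <<'E'
import numpy as np, cv2
from rig import manip, get_image, job
from scipy.spatial.transform import Rotation as R
def K(d): return np.array([[d['fx'],0,d['cx']],[0,d['fy'],d['cy']],[0,0,1.]])
def dist(d):
    return np.array([d['k1'],0,0,0,0.])
def proj(d,P):
    P=np.atleast_2d(np.array(P,float)); Rm=cv2.Rodrigues(np.array(d['rvec'],float))[0]
    c=P@Rm.T+np.array(d['tvec']).ravel(); s=c[:,:2]/c[:,2:]; s=s*(1+d['k1']*(s**2).sum(1,keepdims=True))
    return s*[d['fx'],d['fy']]+[d['cx'],d['cy']]
def pix(d,u,v,z):
    s=((np.array([u,v],float)-[d['cx'],d['cy']])/[d['fx'],d['fy']]); t=s.copy()
    for _ in range(30): t=s/(1+d['k1']*(t@t))
    Rm=cv2.Rodrigues(np.array(d['rvec'],float))[0]; o=-Rm.T@np.array(d['tvec']).ravel(); r=Rm.T@np.array([t[0],t[1],1])
    return o+r*(z-o[2])/r[2]
import pickle
def snap(n,tag):
    d=get_image(n); pickle.dump(d,open(f'pics/{tag}.pkl','wb')); cv2.imwrite(f'pics/{tag}.png',d['frame']); return d
def load(tag): return pickle.load(open(f'pics/{tag}.pkl','rb'))
def crop(tag,x0,y0,x1,y1,s,out):
    f=load(tag)['frame'][y0:y1,x0:x1]; cv2.imwrite(f'pics/{out}.png',cv2.resize(f,None,fx=s,fy=s,interpolation=cv2.INTER_CUBIC))
def st():
    s=manip.get_state(); print({k:np.round(s[k],4).tolist() for k in('clock','position','ee_rot','contact_force','width','qpos')})
    return s
def shift(target):  # world target position -> tool-axis fractions from current measured pose
    s=manip.get_state(); q=s['ee_rot']; r=R.from_quat([q[1],q[2],q[3],q[0]])
    return r.inv().apply(np.array(target)-s['position'])/0.5
E
python3 - <<'E'
from h import *
a=snap('scene','s0');b=snap('top','t0')
for d in(a,b): print({k:np.round(d[k],3).tolist() for k in d if k!='frame'}, -cv2.Rodrigues(np.array(d['rvec'],float))[0].T@np.array(d['tvec']).ravel())
cv2.imwrite('pics/t0b.png',cv2.resize(b['frame'],(800,600)));cv2.imwrite('pics/s0b.png',cv2.resize(a['frame'],(800,600)));st()
E
```

```text
{'fx': 407.059, 'fy': 407.059, 'cx': 251.337, 'cy': 188.575, 'k1': -0.122, 'rvec': [2.0, -0.479, 0.326], 'tvec': [-0.488, 0.135, 1.027]} [ 0.02161689 -0.97715516  0.59746412]
{'fx': 347.21, 'fy': 347.21, 'cx': 254.812, 'cy': 192.631, 'k1': -0.075, 'rvec': [2.192, -2.164, 0.093], 'tvec': [-0.106, 0.531, 0.876]} [ 0.45542578 -0.09957961  0.91812716]
{'clock': 0.1, 'position': [0.2172, 0.5319, 0.2445], 'ee_rot': [-0.0003, 0.1927, 0.9813, -0.0008], 'contact_force': [-0.0703, -0.0154, -0.0388], 'width': 0.0854, 'qpos': [1.062, 0.2765, 1.506, 0.0, 1.3607, -0.121]}
```

View pics/t0b.png

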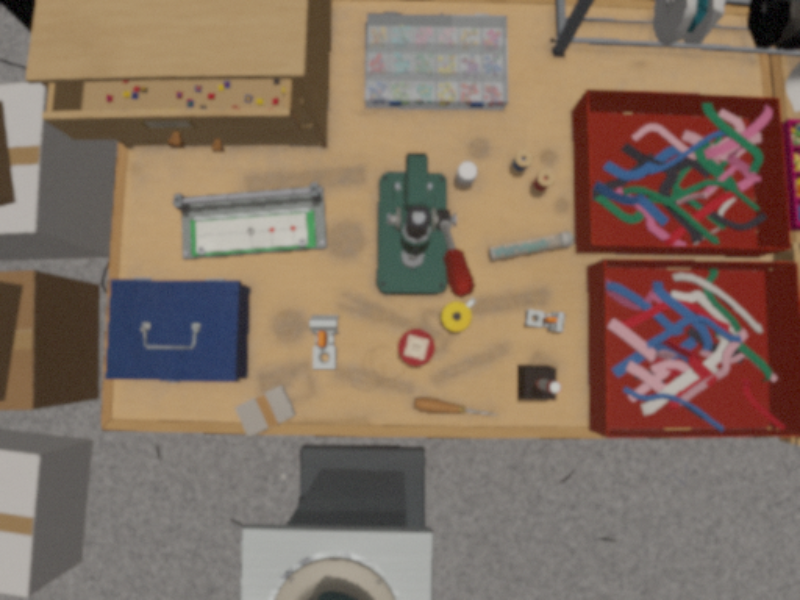

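View pics/s0b.png

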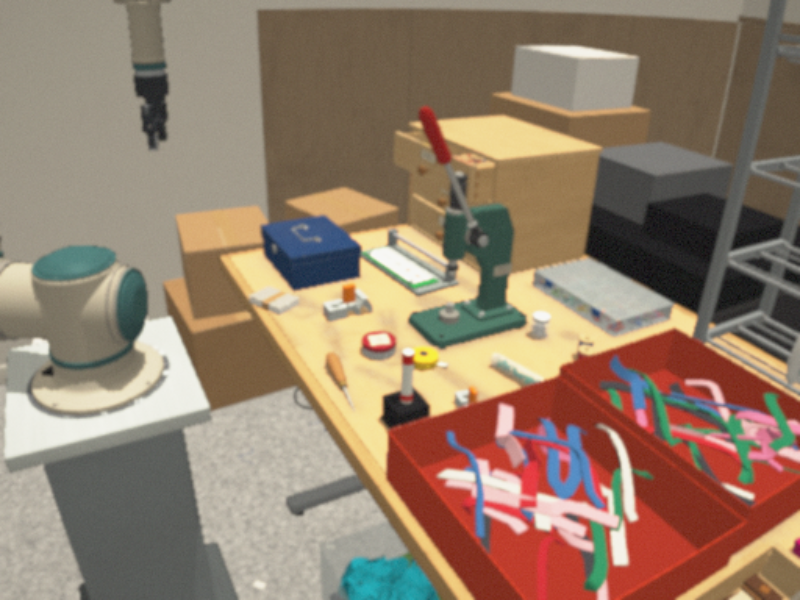

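Top view (800 px): guide candidates at (323,343), which looks larger, and (545,320), smaller. The jig is at (252,220), the stand with the marker at (540,383), the press at (415,230), the tin at (416,348), the tape at (456,316) and the packet at (265,410). I'll check the choice in a close crop.

Run:
```python
from h import *
f=load('t0')['frame']
A=cv2.resize(f[110:175,105:215],None,fx=5,fy=5,interpolation=cv2.INTER_CUBIC) #550x325
B=cv2.resize(f[195:245,185:235],None,fx=5,fy=5,interpolation=cv2.INTER_CUBIC) #250x250
C=cv2.resize(f[190:265,325:375],None,fx=5,fy=5,interpolation=cv2.INTER_CUBIC) #250x375
o=np.zeros((580,800,3),np.uint8); o[:325,:550]=A; o[330:580,:250]=B; o[:375,550:]=C
s=load('s0')['frame']; o[380:580,260:560]=cv2.resize(s[160:220,190:280],(300,200),interpolation=cv2.INTER_CUBIC)
cv2.imwrite('pics/c0.png',o)
```

```text
(no output)
```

View pics/c0.png

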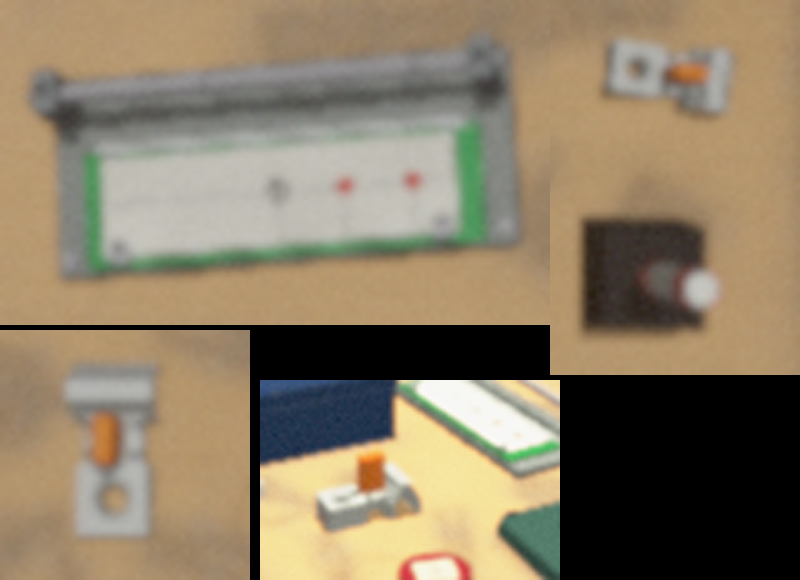

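Crop: the larger guide has its hole at (112,498) and an upright fin; the smaller one, at top right, is about two thirds the size. Ring at (278,189), wet dots at (345,185) and (413,180). Stand block spans (583–705, 218–330), with the marker cap at (700,290).

Run:
```python
from h import *
d=load('t0')
def P(x0,y0,u,v,z): return pix(d,x0+(u+.5)/5-.5,y0+(v+.5)/5-.5,z)
for n,a in dict(ring=(105,110,278,189,.017),dot1=(105,110,345,185,.017),dot2=(105,110,413,180,.017),postL=(105,110,46,90,.051),postR=(105,110,483,50,.051),
 blk=(185,195,113,168,.024),fin=(185,195,104,110,.062),sadL=(185,195,68,58,.03),sadR=(185,195,155,58,.03),
 cap=(325,190,150,290,.128),stand=(325,190,94,274,.044)).items(): print(n,np.round(P(*a),4))
s=load('s0'); 
for X in ([.2,.13,.024],): print(proj(s,X))
```

```text
ring [0.6496 0.1532 0.017 ]
dot1 [0.652  0.1174 0.017 ]
dot2 [0.655  0.0813 0.017 ]
postL [0.6936 0.2677 0.051 ]
postR [0.7158 0.0407 0.051 ]
blk [0.4386 0.0218 0.024 ]
fin [0.4677 0.0217 0.062 ]
sadL [0.4945 0.0454 0.03  ]
sadR [0.4951 0.0007 0.03  ]
cap [ 0.4005 -0.3276  0.128 ]
stand [ 0.4025 -0.3235  0.044 ]
[[127.16138794 195.96028998]]
```

```bash
cat >> h.py <<'E'
def go(t,yaw=None):
    s=manip.get_state(); q=s['ee_rot']; r=R.from_quat([q[1],q[2],q[3],q[0]]); y=r.apply([0,1,0]); a=np.arctan2(y[1],y[0])
    tw=0 if yaw is None else -((yaw+np.pi/2-a+np.pi/2)%np.pi-np.pi/2)/np.pi
    print('clock',round(s['clock'],2),'pos',np.round(s['position'],4),'toolyaw',round(a-np.pi/2,4),'F',np.round(s['contact_force'],2),'w',round(float(s['width']),4),'q',np.round(s['qpos'],2),'tilt',np.round(r.apply([0,0,1]),4))
    if t is not None: print('GO',np.round(shift(t),4),round(tw,4))
E
python3 -c "
from h import *
go([.467,.022,.2],.01)"
```

```text
clock 0.1 pos [0.2172 0.5319 0.2445] toolyaw -0.3878 F [-0.07 -0.02 -0.04] w 0.0854 q [ 1.06  0.28  1.51  0.    1.36 -0.12] tilt [-8.0e-04 -1.5e-03 -1.0e+00]
GO [-0.8481 -0.755   0.0901] -0.1266
```

Request:
{"op": "step_arm", "data": {
  "moves": [-0.848,-0.755,0.09,-0.1266,-0.3,-0.848,-0.755,0.09,-0.1266,-0.3,-0.848,-0.755,0.09,-0.1266,-0.3,-0.848,-0.755,0.09,-0.1266,-0.3,-0.848,-0.755,0.09,-0.1266,-0.3],
  "force": 40
}}

```text
clock: 0.6
position: [0.3256, 0.3105, 0.2255]
ee_rot: [-0.0, -0.005, 1.0, -0.0]
contact_force: [1.0, -0.5, -0.0]
width: 0.0554
```

```bash
python3 -c "
from h import *
go([.467,.022,.2],.01)"
```

```text
clock 0.6 pos [0.3256 0.3105 0.2255] toolyaw 0.0108 F [ 1.02 -0.5  -0.05] w 0.0554 q [ 0.61  0.1   1.78 -0.    1.26 -0.97] tilt [-1.e-04 -3.e-04 -1.e+00]
GO [-0.2765 -0.58    0.0511] 0.0003
```

Request:
{"op": "step_arm", "data": {
  "moves": [-0.276,-0.58,0.051,0,-0.3,-0.276,-0.58,0.051,0,-0.3,-0.276,-0.58,0.051,0,-0.3,-0.276,-0.58,0.051,0,-0.3,-0.276,-0.58,0.051,0,-0.3]
}}

```text
clock: 1.1
position: [0.435, 0.0864, 0.2059]
ee_rot: [0.0, -0.005, 1.0, 0.0]
contact_force: [1.1, 0.1, 0.5]
width: 0.0556
```

```bash
python3 -c "
from h import *
go([.467,.022,.11],.01)"
```

```text
clock 1.1 pos [0.435  0.0864 0.2059] toolyaw 0.0097 F [1.14 0.12 0.46] w 0.0556 q [ 0.04  0.11  1.83  0.    1.21 -1.54] tilt [ 1.e-04  3.e-04 -1.e+00]
GO [-0.0627 -0.1295  0.1917] -0.0001
```

Request:
{"op": "step_arm", "data": {
  "moves": [-0.0627,-0.1295,0.192,0,-0.3,-0.0627,-0.1295,0.192,0,-0.3,-0.0627,-0.1295,0.192,0,-0.3,-0.0627,-0.1295,0.192,0,-0.3,-0.0627,-0.1295,0.192,0,-0.3]
}}

```text
clock: 1.6
position: [0.4665, 0.0241, 0.1101]
ee_rot: [-0.001, -0.005, 1.0, 0.0]
contact_force: [0.4, 0.3, 0.6]
width: 0.0554
```

Run:
```python
from h import *
go([.467,.022,.048],.01)
a=snap('scene','s1');b=snap('top','t1')
pa=proj(a,[.467,.022,.05])[0]; pb=proj(b,[.467,.022,.06])[0]; print(pa,pb)
def c(f,x,y): x=int(x)-40;y=int(y)-40; print(x,y); return cv2.resize(f[y:y+80,x:x+80],(400,400),interpolation=cv2.INTER_CUBIC)
cv2.imwrite('pics/c1.png',np.hstack([c(a['frame'],*pa),c(b['frame'],*pb)]))
```

```text
clock 1.6 pos [0.4665 0.0241 0.1101] toolyaw 0.0092 F [0.36 0.26 0.61] w 0.0554 q [-0.1   0.24  1.93  0.    0.97 -1.68] tilt [-1.e-03  6.e-04 -1.e+00]
GO [-0.0011 -0.0043  0.1242] -0.0003
[223.22297888 185.8434107 ] [205.39554953 216.90483253]
183 145
165 176
```

View pics/c1.png

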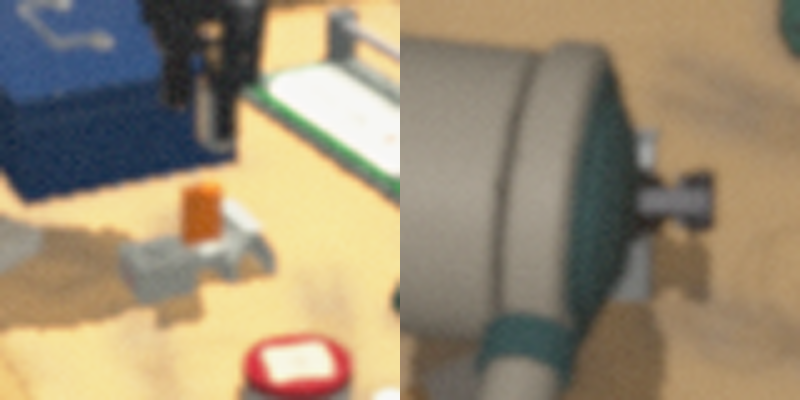

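Scene crop: fin at (202,190–240), right where the estimate projects. The open fingers hang above it. Descending and gripping.

Request:
{"op": "step_arm", "data": {
  "moves": [-0.001,-0.004,0.06,0,-0.3,-0.001,-0.004,0.124,0,-0.3,-0.001,-0.004,0.124,0,-0.3,-0.001,-0.004,0.124,0,1,-0.001,-0.004,0.124,0,1],
  "force": 40
}}

```text
clock: 2.2
position: [0.4687, 0.0223, 0.0499]
ee_rot: [0.002, -0.005, 1.0, -0.0]
contact_force: [0.2, -0.0, -0.3]
width: 0.0275
```

Request:
{"op": "step_arm", "data": {
  "moves": [0,0,0,0,1,0,0,0,0,1,0,0,0,0,1,0,0,0,0,1]
}}

```text
clock: 2.6
position: [0.4684, 0.0221, 0.0495]
ee_rot: [0.001, -0.005, 1.0, 0.0]
contact_force: [-1.0, 1.2, 7.6]
width: 0.0111
```

Run:
```python
from h import *
go([.467,.022,.16],.01)
```

```text
clock 2.6 pos [0.4684 0.0221 0.0495] toolyaw 0.0097 F [-1.    1.24  7.56] w 0.0111 q [-0.1   0.32  2.01  0.    0.81 -1.68] tilt [ 3.e-03  2.e-04 -1.e+00]
GO [ 2.10e-03 -1.00e-04 -2.21e-01] -0.0001
```

Request:
{"op": "step_arm", "data": {
  "moves": [0.002,0,-0.1,0,1,0.002,0,-0.2,0,1,0.002,0,-0.3,0,1,0.002,0,-0.3,0,1]
}}

```text
clock: 3.0
position: [0.4708, 0.0215, 0.2051]
ee_rot: [0.008, -0.005, 1.0, -0.001]
contact_force: [0.9, 0.2, -1.3]
width: 0.0111
```

Run:
```python
from h import *
go([.63,.08,.2],.09)
```

```text
clock 3.0 pos [0.4708 0.0215 0.2051] toolyaw 0.01 F [ 0.93  0.15 -1.32] w 0.0111 q [-0.1   0.14  1.79  0.    1.2  -1.68] tilt [ 0.0153 -0.0015 -0.9999]
GO [-0.3194  0.1139  0.0148] -0.0255
```

Request:
{"op": "step_arm", "data": {
  "moves": [-0.32,0.114,0.01,-0.0255,1,-0.32,0.114,0.01,-0.0255,1,-0.32,0.114,0.01,-0.0255,1,-0.32,0.114,0.01,-0.0255,1]
}}

```text
clock: 3.4
position: [0.6293, 0.0819, 0.1914]
ee_rot: [0.001, -0.045, 0.999, 0.0]
contact_force: [-1.2, -0.2, -1.2]
width: 0.0109
```

Run:
```python
from h import *
go([.6735,.2206,.16],.09)
```

```text
clock 3.4 pos [0.6293 0.0819 0.1914] toolyaw 0.0907 F [-1.21 -0.2  -1.16] w 0.0109 q [ 0.02  0.4   1.46  0.    1.29 -1.64] tilt [ 1.5e-03  8.0e-04 -1.0e+00]
GO [-0.1131  0.2682  0.0631] 0.0002
```

Request:
{"op": "step_arm", "data": {
  "moves": [-0.113,0.268,0.063,0,1,-0.113,0.268,0.063,0,1,-0.113,0.268,0.063,0,1,-0.113,0.268,0.063,0,1,-0.113,0.268,0.063,0,1]
}}

```text
clock: 3.9
position: [0.6688, 0.2198, 0.1593]
ee_rot: [-0.002, -0.046, 0.999, -0.001]
contact_force: [0.1, -0.4, -2.0]
width: 0.0111
```

Run:
```python
from h import *
go([.6735,.2206,.11],.09)
```

```text
clock 3.9 pos [0.6688 0.2198 0.1593] toolyaw 0.0923 F [ 0.05 -0.43 -2.01] w 0.0111 q [ 0.22  0.52  1.33 -0.    1.3  -1.44] tilt [-0.0037 -0.0016 -1.    ]
GO [-0.0098  0.0009  0.0985] 0.0007
```

Request:
{"op": "step_arm", "data": {
  "moves": [-0.004,0,0.09,0,1,-0.004,0,0.09,0,1,-0.004,0,0.09,0,1,-0.004,0,0.09,0,1]
}}

```text
clock: 4.3
position: [0.6727, 0.2184, 0.1185]
ee_rot: [0.001, -0.044, 0.999, 0.0]
contact_force: [0.6, 0.1, -0.9]
width: 0.0116
```

Run:
```python
from h import *
go([.6735,.2206,.0665],.09)
a=snap('scene','s2');b=snap('top','t2')
pa=proj(a,[.69,.19,.05])[0]; pb=proj(b,[.67,.19,.06])[0]; print(pa,pb)
def c(f,x,y): x=int(x)-40;y=int(y)-40; print(x,y); return cv2.resize(f[y:y+80,x:x+80],(400,400),interpolation=cv2.INTER_CUBIC)
cv2.imwrite('pics/c2.png',np.hstack([c(a['frame'],*pa),c(b['frame'],*pb)]))
```

```text
clock 4.3 pos [0.6727 0.2184 0.1185] toolyaw 0.0888 F [ 0.56  0.08 -0.86] w 0.0116 q [ 0.22  0.55  1.38 -0.    1.21 -1.44] tilt [ 2.4e-03  4.0e-04 -1.0e+00]
GO [-0.0017  0.0042  0.104 ] -0.0004
[261.07665935 154.79884775] [141.70438483 135.78387222]
221 114
101 95
```

View pics/c2.png

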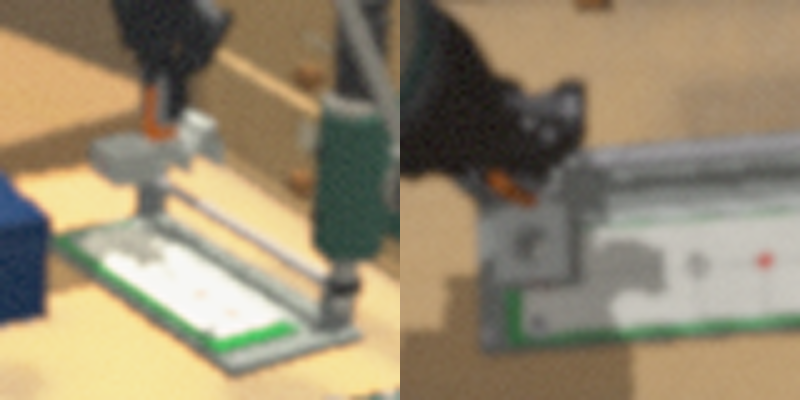

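Run:
```python
from h import *
b=load('t2'); s=load('s2')
T=np.array([.6727,.2184,.1185-.0495]); 
def G(p,yaw=.089): c,n=np.cos(yaw),np.sin(yaw); o=T-np.array([.0298*c,.0298*n,0]); p=np.array(p); return o+np.stack([p[:,0]*c-p[:,1]*n,p[:,0]*n+p[:,1]*c,p[:,2]],1)
e=.018
top=G([[-e,-e,.024],[-e,e,.024],[e,e,.024],[e,-e,.024],[0,0,.024]])
sad=G([[.039,.022,.03],[.071,.022,.03],[.071,-.022,.03],[.039,-.022,.03]])
print('hole from px',pix(b,101+126/5,95+238/5,T[2]+.024),'pred',top[4])
def ov(d,x0,y0,w,h,k):
    im=cv2.resize(d['frame'][y0:y0+h,x0:x0+w],None,fx=k,fy=k,interpolation=cv2.INTER_CUBIC)
    raw=im.copy()
    f=lambda P:((proj(d,P)-[x0,y0]+.5)*k).astype(int)
    cv2.polylines(im,[f(top[:4])],True,(0,255,255),1);cv2.polylines(im,[f(sad)],True,(255,255,0),1);cv2.circle(im,tuple(f(top[4:])[0]),3,(0,0,255),-1)
    return np.hstack([raw,im])
cv2.imwrite('pics/c3.png',np.vstack([ov(b,110,115,40,30,10),ov(s,232,128,40,28,10)]))
```

```text
hole from px [0.64457209 0.21660915 0.093     ] pred [0.64301795 0.2157513  0.093     ]
```

View pics/c3.png

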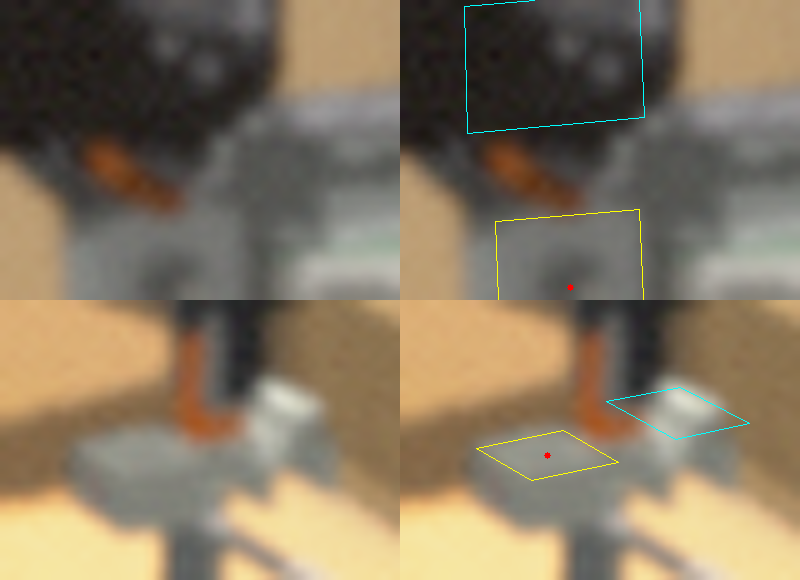

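The overlay shows the guide held as predicted, within about 1 px in the scene view; the top view's grey left edge is the jig end. It is about 63 mm left of the ring, clear of the post and lined up with the rail. Lowering.

Request:
{"op": "step_arm", "data": {
  "moves": [-0.002,0,0.03,0,1,-0.002,0,0.06,0,1,-0.002,0,0.08,0,1,-0.002,0,0.093,0,1,-0.002,0,0.098,0,1]
}}

```text
clock: 4.9
position: [0.6732, 0.2194, 0.0667]
ee_rot: [0.0, -0.045, 0.999, -0.0]
contact_force: [1.3, 0.1, 0.3]
width: 0.0112
```

Request:
{"op": "step_arm", "data": {
  "moves": [0,0,0,0,1,0,0,0,0,1]
}}

```text
clock: 5.1
position: [0.6727, 0.2194, 0.0677]
ee_rot: [-0.0, -0.045, 0.999, 0.0]
contact_force: [-0.0, -0.7, -1.8]
width: 0.0113
```

Run:
```python
from h import *
go([.6735,.2206,.0665],.09)
```

```text
clock 5.1 pos [0.6727 0.2194 0.0677] toolyaw 0.0901 F [-0.   -0.75 -1.79] w 0.0113 q [ 0.22  0.6   1.43  0.    1.11 -1.44] tilt [-5.e-04  0.e+00 -1.e+00]
GO [-0.0018  0.0023  0.0023] 0.0
```

Request:
{"op": "step_arm", "data": {
  "moves": [0,0,0.003,0,1,0,0,0.006,0,1,0,0,0.006,0,1,0,0,0.006,0,1]
}}

```text
clock: 5.5
position: [0.6733, 0.2195, 0.0665]
ee_rot: [0.001, -0.045, 0.999, 0.0]
contact_force: [-1.5, -0.3, 5.3]
width: 0.0109
```

Run:
```python
from h import *
go([.6735,.2206,.0665],.09)
```

```text
clock 5.5 pos [0.6733 0.2195 0.0665] toolyaw 0.0901 F [-1.54 -0.34  5.34] w 0.0109 q [ 0.22  0.6   1.43  0.    1.11 -1.44] tilt [ 1.8e-03  5.0e-04 -1.0e+00]
GO [-0.0007  0.0021  0.    ] 0.0
```

Request:
{"op": "step_arm", "data": {
  "moves": [0,-0.025,-0.001,0,1,0,-0.05,-0.001,0,1,0,-0.075,-0.001,0,1,0,-0.1,-0.001,0,1,0,-0.118,-0.001,0,1]
}}

```text
clock: 6.0
position: [0.6784, 0.1613, 0.0666]
ee_rot: [0.001, -0.044, 0.999, 0.002]
contact_force: [-1.8, 6.5, 5.8]
width: 0.0112
```

Request:
{"op": "step_arm", "data": {
  "moves": [0,0,0,0,1,0,0,0,0,1]
}}

```text
clock: 6.2
position: [0.6786, 0.1598, 0.0665]
ee_rot: [0.001, -0.044, 0.999, 0.0]
contact_force: [-1.2, 1.7, 6.6]
width: 0.0113
```

Run:
```python
from h import *
go(np.array([.6496,.1532,.0665])+[.0297,.0027,0],.09)
a=snap('scene','s3');b=snap('top','t3')
def c(d,X,k,w,h):
    p=proj(d,X)[0]; x=int(p[0])-w//2;y=int(p[1])-h//2; print(x,y,p); return cv2.resize(d['frame'][y:y+h,x:x+w],None,fx=k,fy=k,interpolation=cv2.INTER_CUBIC)
A=c(b,[.655,.13,.03],8,60,60);B=c(a,[.66,.13,.03],5,64,96)
cv2.imwrite('pics/c4.png',np.hstack([A,B]))
```

```text
clock 6.2 pos [0.6786 0.1598 0.0665] toolyaw 0.0889 F [-1.16  1.72  6.57] w 0.0113 q [ 0.13  0.58  1.46  0.    1.1  -1.53] tilt [ 1.4e-03  6.0e-04 -1.0e+00]
GO [-0.0008 -0.0079  0.0001] -0.0004
137 114 [167.72492446 144.3592384 ]
229 119 [261.71255482 167.6150902 ]
```

View pics/c4.png

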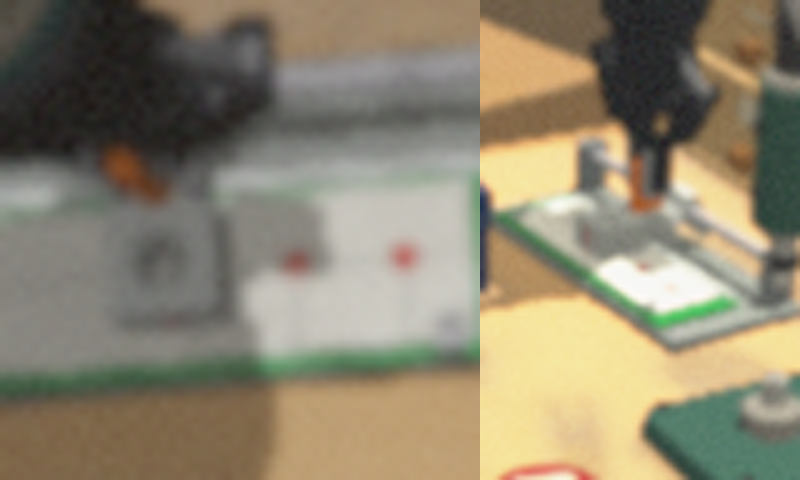

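Run:
```python
from h import *
b=load('t3')
P=lambda u,v,z: pix(b,137+(u+.5)/8-.5,114+(v+.5)/8-.5,z)
d1,d2=P(295,262,.017),P(404,257,.017); print('hole',P(160,258,.041),'dots',d1,d2, np.linalg.norm(d1-d2))
y=np.array([-.09,.996,0]); print('ring est', d1+.036*y, d2+.072*y)
# precise dot/ring centroids in clean first picture
f=load('t0')['frame'].astype(float); t=load('t0')
red=np.clip(f[:,:,2]-f[:,:,1]-25,0,None)
for c in((174,147),(187,146)):
    w=red[c[1]-4:c[1]+5,c[0]-4:c[0]+5]; g=np.mgrid[c[1]-4:c[1]+5,c[0]-4:c[0]+5]; p=[(g[1]*w).sum()/w.sum(),(g[0]*w).sum()/w.sum()]; print('dot',p,pix(t,*p,.017))
dk=np.clip(150-f.mean(2),0,None); c=(160,147); w=dk[c[1]-4:c[1]+5,c[0]-4:c[0]+5]; g=np.mgrid[c[1]-4:c[1]+5,c[0]-4:c[0]+5]
if w.sum(): p=[(g[1]*w).sum()/w.sum(),(g[0]*w).sum()/w.sum()]; print('ring',p,pix(t,*p,.017))
```

```text
hole [0.64849076 0.15614379 0.041     ] dots [0.65277232 0.11787852 0.017     ] [0.65477019 0.08161348 0.017     ] 0.03632002799205844
ring est [0.64953232 0.15373452 0.017     ] [0.64829019 0.15332548 0.017     ]
dot [np.float64(173.59887005649716), np.float64(146.70056497175142)] [0.65172988 0.11740811 0.017     ]
dot [np.float64(187.07734806629836), np.float64(145.6353591160221)] [0.65491099 0.08157868 0.017     ]
ring [np.float64(160.0), np.float64(146.75)] [0.65130927 0.15380308 0.017     ]
```

Request:
{"op": "step_arm", "data": {
  "moves": [0,-0.004,0,0,1,0,-0.007,0,0,1,0,-0.007,0,0,1,0,-0.007,0,0,1]
}}

```text
clock: 6.7
position: [0.6787, 0.1581, 0.0666]
ee_rot: [0.001, -0.044, 0.999, 0.002]
contact_force: [-2.3, 4.7, 6.4]
width: 0.0114
```

Run:
```python
from h import *
go(np.array([.6496,.1534,.0665])+[.0297,.0027,0],.09)
```

```text
clock 6.7 pos [0.6787 0.1581 0.0666] toolyaw 0.0889 F [-2.26  4.7   6.43] w 0.0114 q [ 0.13  0.58  1.46  0.    1.09 -1.53] tilt [ 0.0013  0.0033 -1.    ]
GO [-0.0008 -0.0042  0.0001] -0.0004
```

Request:
{"op": "step_arm", "data": {
  "moves": [0,-0.004,-0.002,0,1,0,-0.004,-0.002,0,1,0,-0.004,-0.002,0,1]
}}

```text
clock: 7.0
position: [0.679, 0.1541, 0.0666]
ee_rot: [0.0, -0.045, 0.999, -0.0]
contact_force: [-0.7, 1.1, 3.9]
width: 0.0113
```

Run:
```python
from h import *
go(np.array([.6496,.1534,.0665])+[.0297,.0027,0],.09)
```

```text
clock 7.0 pos [0.679  0.1541 0.0666] toolyaw 0.0897 F [-0.74  1.11  3.9 ] w 0.0113 q [ 0.12  0.58  1.46 -0.    1.1  -1.54] tilt [ 8.e-04 -7.e-04 -1.e+00]
GO [-0.0009  0.0038  0.0001] -0.0001
```

Request:
{"op": "step_arm", "data": {
  "moves": [0,0.004,-0.002,0,1,0,0.006,-0.002,0,1,0,0.006,-0.002,0,1]
}}

```text
clock: 7.3
position: [0.6786, 0.1578, 0.0667]
ee_rot: [0.0, -0.045, 0.999, -0.0]
contact_force: [1.6, -1.5, 0.1]
width: 0.0111
```

Run:
```python
from h import *
go(np.array([.6496,.1534,.0665])+[.0297,.0027,0],.09)
```

```text
clock 7.3 pos [0.6786 0.1578 0.0667] toolyaw 0.0902 F [ 1.63 -1.51  0.11] w 0.0111 q [ 0.13  0.58  1.46 -0.    1.1  -1.53] tilt [ 1.e-04 -6.e-04 -1.e+00]
GO [-0.0011 -0.0034  0.0004] 0.0001
```

Request:
{"op": "step_arm", "data": {
  "moves": [0,-0.0025,0,0,1,0,-0.0025,0,0,1,0,-0.0025,0,0,1]
}}

```text
clock: 7.6
position: [0.6785, 0.1569, 0.0669]
ee_rot: [-0.0, -0.045, 0.999, 0.0]
contact_force: [1.0, -0.0, -1.4]
width: 0.0112
```

Run:
```python
from h import *
go(np.array([.6496,.1534,.0665])+[.0297,.0027,0],.09)
b=snap('top','t4')
p=proj(b,[.649,.13,.03])[0];x=int(p[0])-20;y=int(p[1])-15;print(x,y)
cv2.imwrite('pics/c5.png',cv2.resize(b['frame'][y:y+30,x:x+40],None,fx=20,fy=20,interpolation=cv2.INTER_CUBIC))
```

```text
clock 7.6 pos [0.6785 0.1569 0.0669] toolyaw 0.0901 F [ 1.02 -0.03 -1.44] w 0.0112 q [ 0.13  0.58  1.46  0.    1.1  -1.53] tilt [-1.e-04  2.e-04 -1.e+00]
GO [-0.0014 -0.0018  0.0008] 0.0
147 131
```

View pics/c5.png

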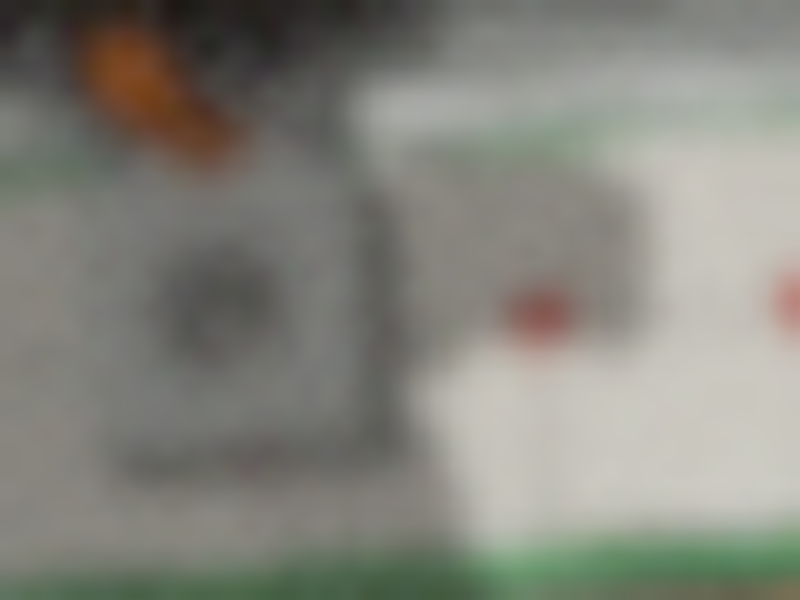

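Run:
```python
from h import *
b=load('t4')
P=lambda u,v,z: pix(b,147+(u+.5)/20-.5,131+(v+.5)/20-.5,z)
h=P(218,302,.041);d=P(540,310,.017);print(h,d,(h-d)@np.array([-.09,.996,0]))
```

```text
[0.64900004 0.15390912 0.041     ] [0.65354937 0.11767401 0.017     ] 0.036499608514903976
```

The hole is 36.5 mm from dot 1 (36 is ideal), so it is centred. Releasing.

Request:
{"op": "step_arm", "data": {
  "moves": [0,0,0.001,0,1,0,0,0.001,0,0.3,0,0,0.001,0,0.1,0,0,0.001,0,0.1,0,0,0,0,0.1]
}}

```text
clock: 8.15
position: [0.6782, 0.1568, 0.0671]
ee_rot: [-0.0, -0.045, 0.999, -0.0]
contact_force: [0.3, 0.6, -0.2]
width: 0.0379
```

Request:
{"op": "step_arm", "data": {
  "moves": [0,0,-0.05,0,0.1,0,0,-0.1,0,0.1,0,0,-0.2,0,0.1,0,0,-0.3,0,0.1,0,0,-0.3,0,0.1]
}}

```text
clock: 8.65
position: [0.6826, 0.1574, 0.2264]
ee_rot: [0.008, -0.045, 0.999, 0.001]
contact_force: [-0.1, 0.4, 1.1]
width: 0.0383
```

Run:
```python
from h import *
go([.45,-.02,.25],.0)
```

```text
clock 8.65 pos [0.6826 0.1574 0.2264] toolyaw 0.0901 F [-0.07  0.4   1.13] w 0.0383 q [ 0.13  0.47  1.25  0.    1.41 -1.53] tilt [ 0.0162  0.0021 -0.9999]
GO [ 0.4944 -0.3114 -0.0555] 0.0287
```

Request:
{"op": "step_arm", "data": {
  "moves": [0.494,-0.311,-0.056,0.0287,0,0.494,-0.311,-0.056,0.0287,0,0.494,-0.311,-0.056,0.0287,0,0.494,-0.311,-0.056,0.0287,0,0.494,-0.311,-0.056,0.0287,0]
}}

```text
clock: 9.15
position: [0.4787, 0.005, 0.2408]
ee_rot: [-0.0, -0.0, 1.0, -0.0]
contact_force: [0.8, -1.3, 0.5]
width: 0.0427
```

Run:
```python
from h import *
go([.40,-.15,.25],.0)
```

```text
clock 9.15 pos [0.4787 0.005  0.2408] toolyaw 0.0005 F [ 0.77 -1.34  0.5 ] w 0.0427 q [-0.13  0.13  1.71 -0.    1.3  -1.71] tilt [-2.e-04 -3.e-04 -1.e+00]
GO [ 0.1575 -0.3098 -0.0183] 0.0002
```

Request:
{"op": "step_arm", "data": {
  "moves": [0.157,-0.31,-0.018,0,0,0.157,-0.31,-0.018,0,0,0.157,-0.31,-0.018,0,0,0.157,-0.31,-0.018,0,0]
}}

```text
clock: 9.55
position: [0.4001, -0.1517, 0.2502]
ee_rot: [-0.0, 0.001, 1.0, -0.001]
contact_force: [1.4, -0.2, -0.3]
width: 0.043
```

Run:
```python
from h import *
go([.4015,-.325,.2],.0)
a=load('s0');t=load('t0')
# marker axis from both cameras: cap top triangulation by scanning white/red? project hypotheses
for X in ([.4015,-.325,.128],[.4015,-.325,.046]): print(proj(a,X),proj(t,X))
o=[]
for d,X,w in((a,[.4015,-.325,.09],30),(t,[.4015,-.325,.09],20)):
    p=proj(d,X)[0];x,y=int(p[0])-w,int(p[1])-w;print(x,y,400/(2*w));o.append(cv2.resize(d['frame'][y:y+2*w,x:x+2*w],(400,400),interpolation=cv2.INTER_CUBIC))
cv2.imwrite('pics/c6.png',np.hstack(o))
```

```text
clock 9.55 pos [ 0.4001 -0.1517  0.2502] toolyaw -0.0027 F [ 1.38 -0.21 -0.31] w 0.043 q [-0.52  0.05  1.78 -0.    1.31 -2.09] tilt [-2.0e-04 -1.7e-03 -1.0e+00]
GO [-0.0037 -0.3464  0.101 ] -0.0008
[[261.08361327 224.13014655]] [[353.44714086 247.16887384]]
[[259.82673998 254.7651353 ]] [[344.21242776 244.86226407]]
230 208 6.666666666666667
328 226 10.0
```

View pics/c6.png

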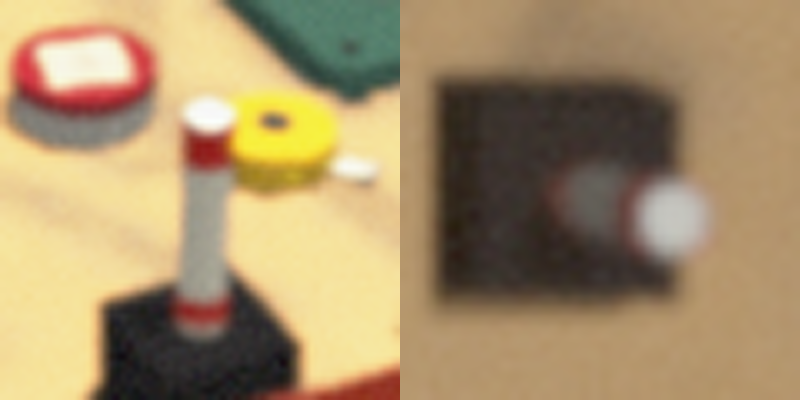

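The crop shows the marker upright: cap at (209,116) scene and (672,217) top, giving about (0.401, −0.327). The tape and tin are clear of the approach.

Request:
{"op": "step_arm", "data": {
  "moves": [-0.002,-0.35,0.08,0.001,0,-0.002,-0.35,0.08,0.001,0,-0.002,-0.35,0.08,0.001,0,-0.002,-0.35,0.08,0.001,0,-0.002,-0.35,0.08,0.001,0]
}}

```text
clock: 10.05
position: [0.4026, -0.3277, 0.2084]
ee_rot: [-0.001, 0.004, 1.0, -0.0]
contact_force: [-0.3, 0.3, -0.0]
width: 0.0427
```

Run:
```python
from h import *
go([.4012,-.327,.093],.0)
```

```text
clock 10.05 pos [ 0.4026 -0.3277  0.2084] toolyaw -0.0072 F [-0.34  0.34 -0.04] w 0.0427 q [-0.82  0.22  1.68 -0.    1.24 -2.38] tilt [-1.3e-03 -3.0e-04 -1.0e+00]
GO [0.0024 0.0015 0.2307] -0.0023
```

Request:
{"op": "step_arm", "data": {
  "moves": [0.001,0.0015,0.1,0,0,0.001,0.0015,0.18,0,0,0.001,0.0015,0.231,0,0,0.001,0.0015,0.231,0,0,0.001,0.0015,0.231,0,0]
}}

```text
clock: 10.55
position: [0.4029, -0.3229, 0.095]
ee_rot: [0.0, 0.001, 1.0, 0.0]
contact_force: [0.9, -0.0, -0.1]
width: 0.0428
```

Run:
```python
from h import *
go([.4012,-.327,.093],.0)
b=snap('scene','s5');t=load('s0')
p=proj(b,[.4,-.327,.1])[0];x=int(p[0])-30;y=int(p[1])-30;print(x,y)
cv2.imwrite('pics/c7.png',np.hstack([cv2.resize(d['frame'][y:y+60,x:x+60],(400,400),interpolation=cv2.INTER_CUBIC) for d in(b,t)]))
```

```text
clock 10.55 pos [ 0.4029 -0.3229  0.095 ] toolyaw -0.0027 F [ 0.87 -0.01 -0.05] w 0.0428 q [-0.81  0.32  1.85  0.    0.97 -2.38] tilt [ 1.e-04  3.e-04 -1.e+00]
GO [ 0.0034 -0.0083  0.0039] -0.0009
230 205
```

View pics/c7.png

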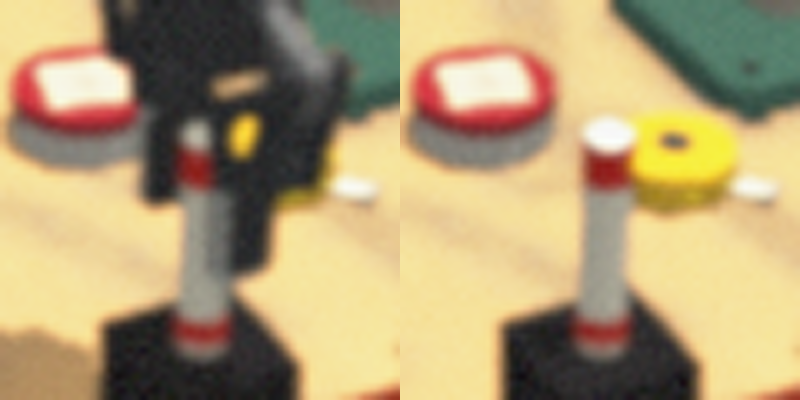

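Crop: the barrel (205) sits midway between the far finger (162) and the near one (252). Closing gently.

Request:
{"op": "step_arm", "data": {
  "moves": [0.002,-0.006,0.003,0,0,0.002,-0.006,0.003,0,0.6,0.002,-0.006,0.003,0,1,0.002,-0.006,0.003,0,1,0.002,-0.006,0.003,0,1],
  "force": 25
}}

```text
clock: 11.1
position: [0.4021, -0.3268, 0.094]
ee_rot: [0.001, 0.002, 1.0, -0.001]
contact_force: [0.3, 0.4, 5.4]
width: 0.0163
```

Request:
{"op": "step_arm", "data": {
  "moves": [0,0,0,0,1,0,0,0,0,1]
}}

```text
clock: 11.3
position: [0.4021, -0.3268, 0.094]
ee_rot: [0.001, 0.002, 1.0, -0.001]
contact_force: [0.1, 0.2, 6.0]
width: 0.016
```

Run:
```python
from h import *
go([.4012,-.327,.093],.0)
```

```text
clock 11.3 pos [ 0.4021 -0.3268  0.094 ] toolyaw -0.0034 F [0.13 0.2  6.02] w 0.016 q [-0.82  0.32  1.85  0.    0.96 -2.38] tilt [ 0.0014 -0.0012 -1.    ]
GO [ 0.0019 -0.0004  0.002 ] -0.0011
```

Request:
{"op": "step_arm", "data": {
  "moves": [0,0,0,0,1,0,0,-0.04,0,1,0,0,-0.1,0,1,0,0,-0.2,0,1,0,0,-0.3,0,1],
  "force": 50
}}

```text
clock: 11.8
position: [0.401, -0.3258, 0.2438]
ee_rot: [-0.001, 0.002, 1.0, 0.001]
contact_force: [1.3, -1.1, -0.2]
width: 0.0159
```

Run:
```python
from h import *
go([.40,-.15,.25],.0)
```

```text
clock 11.8 pos [ 0.401  -0.3258  0.2438] toolyaw -0.0033 F [ 1.34 -1.14 -0.17] w 0.0159 q [-0.82  0.19  1.63  0.    1.33 -2.38] tilt [-0.0016  0.0018 -1.    ]
GO [ 0.0032  0.3515 -0.0118] -0.001
```

Request:
{"op": "step_arm", "data": {
  "moves": [0.003,0.45,-0.015,0,1,0.003,0.45,-0.015,0,1,0.003,0.45,-0.015,0,1,0.003,0.45,-0.015,0,1,0.003,0.45,-0.015,0,1]
}}

```text
clock: 12.3
position: [0.3995, -0.0978, 0.2505]
ee_rot: [-0.0, 0.001, 1.0, 0.001]
contact_force: [-0.2, -0.0, -0.1]
width: 0.0161
```

Run:
```python
from h import *
go([.5,.1,.25],.09)
```

```text
clock 12.3 pos [ 0.3995 -0.0978  0.2505] toolyaw -0.0013 F [-0.15 -0.03 -0.09] w 0.0161 q [-0.41  0.02  1.81  0.    1.32 -1.98] tilt [-5.0e-04  1.9e-03 -1.0e+00]
GO [-0.2005  0.3959  0.0016] -0.0291
```

Request:
{"op": "step_arm", "data": {
  "moves": [-0.2,0.396,0,-0.029,1,-0.2,0.396,0,-0.029,1,-0.2,0.396,0,-0.029,1,-0.2,0.396,0,-0.029,1,-0.2,0.396,0,-0.029,1]
}}

```text
clock: 12.8
position: [0.5028, 0.1001, 0.2502]
ee_rot: [0.0, -0.046, 0.999, 0.001]
contact_force: [0.1, -1.0, -0.9]
width: 0.0154
```

Run:
```python
from h import *
go([.6492,.1537,.2],.09)
```

```text
clock 12.8 pos [0.5028 0.1001 0.2502] toolyaw 0.0911 F [ 0.09 -0.96 -0.89] w 0.0154 q [ 0.06  0.18  1.63  0.    1.34 -1.6 ] tilt [ 8.0e-04  1.8e-03 -1.0e+00]
GO [-0.3012  0.0801  0.1008] 0.0003
```

Request:
{"op": "step_arm", "data": {
  "moves": [-0.301,0.08,0.08,0,1,-0.301,0.08,0.08,0,1,-0.301,0.08,0.08,0,1,-0.301,0.08,0.08,0,1,-0.301,0.08,0.08,0,1]
}}

```text
clock: 13.3
position: [0.6485, 0.1497, 0.2081]
ee_rot: [-0.002, -0.044, 0.999, -0.0]
contact_force: [0.3, -0.2, -0.8]
width: 0.0153
```

Request:
{"op": "step_arm", "data": {
  "moves": [0,0,0.06,0,1,0,0,0.06,0,1,0,0,0.06,0,1]
}}

```text
clock: 13.6
position: [0.6464, 0.1488, 0.1811]
ee_rot: [-0.001, -0.044, 0.999, -0.0]
contact_force: [-0.2, -0.1, -0.8]
width: 0.0156
```

Run:
```python
from h import *
go([.6492,.1537,.155],.09)
a=snap('scene','s6');b=snap('top','t6')
def c(d,X,k,w,h):
    p=proj(d,X)[0]; x=int(p[0])-w//2;y=int(p[1])-h//2; print(x,y,p); return cv2.resize(d['frame'][y:y+h,x:x+w],None,fx=k,fy=k,interpolation=cv2.INTER_CUBIC)
A=c(b,[.655,.15,.05],8,40,60);B=c(a,[.655,.153,.08],8,60,60)
cv2.imwrite('pics/c8.png',np.hstack([A,B]))
s=manip.get_state();T=np.array(s['position'])
for z in(.092,.08,.071,.05): print(z,proj(a,T-[0,0,z]),proj(b,T-[0,0,z]))
print('hole top',proj(a,[.649,.154,.041]),proj(b,[.649,.154,.041]))
```

```text
clock 13.6 pos [0.6464 0.1488 0.1811] toolyaw 0.0875 F [-0.16 -0.14 -0.81] w 0.0156 q [ 0.12  0.45  1.4  -0.    1.3  -1.54] tilt [-1.6e-03 -3.0e-04 -1.0e+00]
GO [-0.0065  0.0093  0.0521] -0.0008
138 112 [158.06224064 142.564474  ]
227 122 [257.6675265  152.00116723]
0.092 [[256.47516751 149.8467902 ]] [[153.78059476 141.65732352]]
0.08 [[256.57750014 146.53472573]] [[152.35451871 140.51165026]]
0.071 [[256.65469801 144.03477556]] [[151.25850752 139.63104966]]
0.05 [[256.83632448 138.14830727]] [[148.60855625 137.50158554]]
hole top [[255.66372016 162.67599781]] [[157.3902596  145.62476701]]
```

View pics/c8.png

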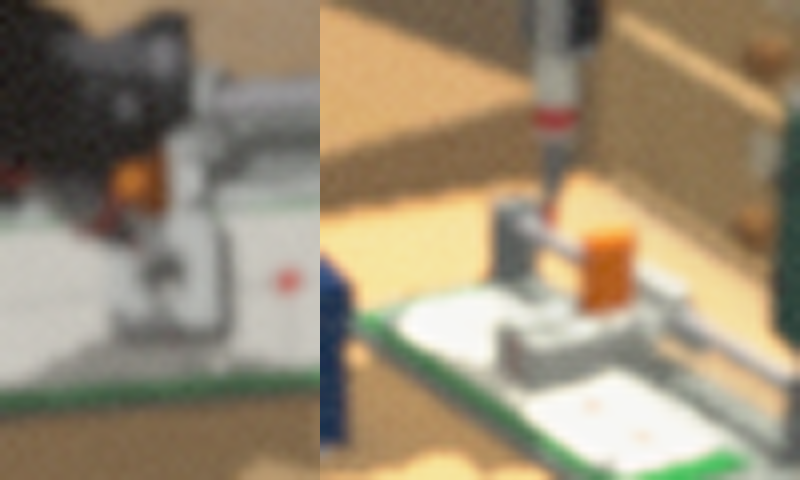

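Top panel: the block sits square on the card, dot 1 at (288,281) untouched. Scene panel: the nib tip is at about (229,225), roughly 1 px left of prediction. I'll measure it relative to the fin by colour.

```bash
cat > m.py <<'E'
from h import *
def axis(tag,T,yaw,verbose=1):
    a=load(tag); f=cv2.GaussianBlur(a['frame'],(0,0),.6).astype(float); B,G,Rr=f[...,0],f[...,1],f[...,2]
    # fin: orange centroid
    org=((Rr-B>110)&(Rr-G>45)).astype(float); p=proj(a,[.679,.1567,.06])[0].astype(int); m=np.zeros_like(org);m[p[1]-8:p[1]+12,p[0]-9:p[0]+10]=1;org*=m
    v,u=np.nonzero(org); print('fin px',u.mean(),v.mean(),u.min(),u.max(),v.min(),v.max())
    for z in(.088,.071,.06,.05,.04):
        X=proj(a,T-[0,0,z])[0]; v=int(round(X[1])); u0=int(X[0])
        row=(Rr-B)[v,u0-9:u0+10]; print('z',z,'pred u',round(X[0],2),'row',v,'from',u0-9,row.astype(int).tolist(), (Rr-G)[v,u0-9:u0+10].astype(int).tolist())
    c,s=np.cos(.09),np.sin(.09); H=np.array([.649,.154,.017])
    Q=[H+[x*c-y*s,x*s+y*c,z] for x in(.017,.043) for y in(-.006,.006) for z in(.024,.062)]
    q=proj(a,Q); print('fin pred',q.min(0),q.max(0))
axis('s6',np.array([.6464,.1488,.1811]),.0875)
E
python3 m.py
```

```text
fin px 262.44444444444446 154.40740740740742 259 266 150 159
z 0.088 pred u 256.15 row 149 from 247 [88, 61, 22, 4, 3, 5, 11, 31, 65, 91, 92, 87, 88, 92, 96, 99, 101, 102, 99] [31, 26, 9, 0, 0, 2, 5, 23, 47, 51, 34, 23, 23, 25, 27, 29, 31, 33, 35]
z 0.071 pred u 256.29 row 145 from 247 [90, 88, 87, 88, 88, 86, 79, 62, 41, 47, 81, 102, 104, 103, 98, 93, 87, 80, 74] [41, 42, 41, 41, 42, 40, 38, 29, 20, 23, 37, 41, 37, 38, 38, 39, 38, 35, 31]
z 0.06 pred u 256.38 row 141 from 247 [58, 60, 59, 60, 61, 59, 53, 39, 19, 11, 16, 28, 39, 46, 54, 59, 62, 62, 62] [27, 28, 27, 29, 29, 27, 25, 19, 10, 5, 6, 12, 17, 21, 26, 27, 27, 27, 26]
z 0.05 pred u 256.47 row 139 from 247 [59, 58, 59, 60, 59, 59, 53, 42, 34, 29, 29, 33, 38, 45, 54, 60, 61, 60, 61] [28, 28, 27, 27, 27, 29, 28, 25, 22, 20, 18, 17, 18, 21, 25, 27, 26, 25, 26]
z 0.04 pred u 256.56 row 136 from 247 [71, 68, 66, 64, 62, 63, 68, 73, 74, 72, 70, 62, 50, 47, 51, 57, 59, 60, 60] [32, 31, 30, 31, 30, 33, 43, 58, 66, 66, 61, 50, 32, 23, 22, 25, 25, 25, 25]
fin pred [258.78086802 149.60548619] [267.30482152 162.30518439]
```

Fin and marker share about the same image bias (−0.6 and −0.8 px), so the marker sits on the TCP axis with no visible tilt. Centring and starting down.

Request:
{"op": "step_arm", "data": {
  "moves": [-0.0073,0.01,0,0,1,-0.0073,0.01,0.03,0,1,-0.0073,0.01,0.06,0,1,-0.0073,0.01,0.06,0,1,-0.0073,0.01,0.06,0,1]
}}

```text
clock: 14.2
position: [0.6515, 0.1549, 0.1513]
ee_rot: [0.0, -0.044, 0.999, 0.0]
contact_force: [-0.1, 0.6, 0.2]
width: 0.0157
```

Run:
```python
from h import *
for _ in range(3): go([.6496,.154,.115],.09); get_image('scene')
```

```text
clock 14.2 pos [0.6515 0.1549 0.1513] toolyaw 0.088 F [-0.15  0.59  0.21] w 0.0157 q [ 0.13  0.47  1.43  0.    1.24 -1.53] tilt [ 9.e-04  3.e-04 -1.e+00]
GO [ 0.004  -0.0015  0.0725] -0.0006
clock 14.25 pos [0.6518 0.1549 0.1517] toolyaw 0.0879 F [-0.44 -0.36 -0.79] w 0.0156 q [ 0.13  0.47  1.43  0.    1.24 -1.53] tilt [ 1.9e-03  4.0e-04 -1.0e+00]
GO [ 0.0047 -0.0014  0.0734] -0.0007
clock 14.3 pos [0.6519 0.1549 0.1518] toolyaw 0.0879 F [-0.29  0.15 -1.16] w 0.0155 q [ 0.13  0.47  1.43  0.    1.24 -1.53] tilt [ 2.3e-03  5.0e-04 -1.0e+00]
GO [ 0.005  -0.0014  0.0737] -0.0007
```

Request:
{"op": "step_arm", "data": {
  "moves": [0.0045,-0.0014,0,0,1,0.0045,-0.0014,0.02,0,1,0.0045,-0.0014,0.04,0,1,0.0045,-0.0014,0.056,0,1,0.0045,-0.0014,0.056,0,1]
}}

```text
clock: 14.85
position: [0.6476, 0.1536, 0.1202]
ee_rot: [-0.002, -0.044, 0.999, -0.0]
contact_force: [0.4, 0.8, -0.0]
width: 0.0156
```

Request:
{"op": "step_arm", "data": {
  "moves": [0,0,0,0,1,0,0,0,0,1]
}}

```text
clock: 15.05
position: [0.6493, 0.1538, 0.1227]
ee_rot: [0.0, -0.044, 0.999, 0.0]
contact_force: [-0.6, 0.6, -0.4]
width: 0.0161
```

```bash
cat > look.py <<'E'
from h import *
import sys
a=snap('scene','s7');b=snap('top','t7')
go([.6496,.154,.107],.09)
def c(d,X,k,w,h):
    p=proj(d,X)[0]; x=int(p[0])-w//2;y=int(p[1])-h//2; print(x,y,p); return cv2.resize(d['frame'][y:y+h,x:x+w],None,fx=k,fy=k,interpolation=cv2.INTER_CUBIC)
A=c(b,[.655,.15,.05],8,40,60);B=c(a,[.655,.153,.08],8,60,60)
cv2.imwrite('pics/c9.png',np.hstack([A,B]))
E
python3 look.py
```

```text
clock 15.15 pos [0.6493 0.1538 0.1229] toolyaw 0.0878 F [0.53 0.29 0.14] w 0.0161 q [ 0.13  0.49  1.47  0.    1.17 -1.53] tilt [ 9.e-04  2.e-04 -1.e+00]
GO [-0.0006  0.0004  0.0319] -0.0007
138 112 [158.06224064 142.564474  ]
227 122 [257.6675265  152.00116723]
```

Request:
{"op": "step_arm", "data": {
  "moves": [0,0,0.01,0,1,0,0,0.018,0,1,0,0,0.022,0,1,0,0,0.022,0,1]
}}

```text
clock: 15.55
position: [0.6486, 0.1537, 0.1109]
ee_rot: [-0.001, -0.044, 0.999, 0.0]
contact_force: [-0.3, 0.4, -0.1]
width: 0.0157
```

Run:
```python
from h import *
F=[]
for i in range(6):
    s=manip.get_state();F.append(np.r_[s['contact_force'],s['moment'],s['position']]); get_image('scene')
print(np.round(np.mean(F,0),4)); go([.6496,.154,.106],.09)
```

```text
[ 0.1717  0.3145 -0.7449 -0.0083  0.0098 -0.0093  0.6489  0.1537  0.1114]
clock 15.85 pos [0.6491 0.1538 0.1117] toolyaw 0.0879 F [ 0.39  0.03 -0.42] w 0.0156 q [ 0.13  0.5   1.49  0.    1.15 -1.53] tilt [ 4.e-04  1.e-04 -1.e+00]
GO [-0.0011  0.0004  0.0114] -0.0007
```

Request:
{"op": "step_arm", "data": {
  "moves": [0,0,0.004,0,1,0,0,0.007,0,1,0,0,0.007,0,1,0,0,0.007,0,1]
}}

```text
clock: 16.25
position: [0.6491, 0.1538, 0.1083]
ee_rot: [0.0, -0.044, 0.999, 0.0]
contact_force: [-0.0, -0.5, 0.8]
width: 0.0158
```

```bash
cat > f.py <<'E'
from h import *
F=[]
for i in range(8):
    s=manip.get_state();F.append(np.r_[s['contact_force'],s['moment'],s['position']]); get_image('scene')
print(np.round(np.mean(F,0),4),np.round(np.std(F,0)[:3],2)); go([.6496,.154,.106],.09)
E
python3 f.py
```

```text
[ 0.1461  0.1912  0.926   0.0024 -0.0432 -0.0195  0.6491  0.1538  0.1082] [0.45 0.4  0.75]
clock 16.65 pos [0.6491 0.1537 0.1081] toolyaw 0.0878 F [0.4  0.45 1.47] w 0.016 q [ 0.13  0.51  1.49  0.    1.14 -1.53] tilt [ 4.e-04  1.e-04 -1.e+00]
GO [-0.0011  0.0004  0.0042] -0.0007
```

Request:
{"op": "step_arm", "data": {
  "moves": [0,0,0.002,0,1,0,0,0.004,0,1,0,0,0.004,0,1,0,0,0.004,0,1]
}}

```text
clock: 17.05
position: [0.6491, 0.1537, 0.1061]
ee_rot: [0.0, -0.044, 0.999, 0.0]
contact_force: [0.8, -0.0, 1.8]
width: 0.0159
```

```bash
python3 f.py; python3 look.py
```

```text
[ 0.8154  0.279   2.1023  0.0101 -0.1139 -0.0125  0.6491  0.1538  0.1061] [0.38 0.39 0.51]
clock 17.45 pos [0.649  0.1538 0.1061] toolyaw 0.0879 F [ 0.32 -0.53  2.89] w 0.0158 q [ 0.13  0.51  1.49  0.    1.14 -1.53] tilt [ 3.e-04  1.e-04 -1.e+00]
GO [-0.0012  0.0003  0.0002] -0.0007
clock 17.55 pos [0.649  0.1538 0.106 ] toolyaw 0.0878 F [-0.1   0.07  1.08] w 0.016 q [ 0.13  0.51  1.49  0.    1.14 -1.53] tilt [ 3.e-04  1.e-04 -1.e+00]
GO [-0.0012  0.0004 -0.0019] -0.0007
138 112 [158.06224064 142.564474  ]
227 122 [257.6675265  152.00116723]
```

View pics/c9.png

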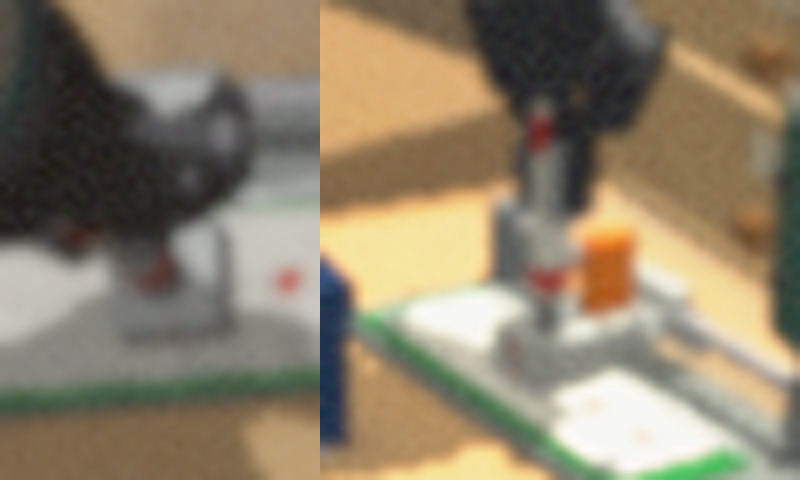

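The marker stands upright in the hole, with its band at (549,278) and its neck going into the block. The fin is at (609,270) and dot 1 at (288,281), both as before. Net upward force is about 2.7 N, which puts the nib roughly 3 mm in. Handing in.

```bash
python3 -c "
from h import *
go(None); job.sign_off()"
```

```text
clock 17.55 pos [0.649  0.1538 0.106 ] toolyaw 0.0878 F [-0.1   0.07  1.08] w 0.016 q [ 0.13  0.51  1.49  0.    1.14 -1.53] tilt [ 3.e-04  1.e-04 -1.e+00]
the job is handed in; nothing more can be done
```

I hooked the larger guide over the rail about 63 mm left of the ring, then slid it until its hole was over the ring and let go. I then put the marker through the hole, pressed it on the ring and handed in at 17.6 s while still holding it there.

- **Guide position:** just before release, the hole measured 36.5 mm from the first wet dot (36 mm is ideal). During the slide it stuck and jumped about 2–3 mm past the ring, so I eased it back; the block stayed clear of the dot. The last picture shows guide and dot unmoved.
- **Nib:** the averaged net force was about 2.7 N, with the tool 3 mm below first contact, so the nib should be about 3 mm of its 6 mm travel in and the valve open. I had no direct nib reading, and single force readings swung by about 1 N. The last one was 1.1 N against an average of 2.1 N before adding back the marker's weight.
- **Upright:** the tool tilt was under 0.1°. There was a small sideways force of about 0.8 N on average, possibly light contact with the hole's edge.
- **Bystanders:** I never touched the tin, tape measure or card packet. The tin and tape showed no movement in the picture taken at the marker stand; I made no final check of all three.

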